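Spin-check a rotary sample divider and park its empty pocket under the spout

TASK

Spin-check the rotary sample divider and park it: with a fingertip flick (do not strike) one of the carousel's upright vanes so that the carousel spins on freely by itself, untouched, for at least five seconds, then brake it with a fingertip so that it comes to rest with its one empty pocket under the hopper's spout, the whole outlet over the inside of the pocket. Nothing is gripped or lifted: the cups stay standing in their pockets and the things round the divider stay where they are. Take the hand off at the end.

Things in the scene. Friction and masses are not known exactly. Their poses are not given: they have to be found in the camera images.
- divider: rotary sample divider: fixed grey stand, round foot 240 mm across. Origin on the desk under the axle; +x runs from the axle to the column (165 to 191 mm out, 46 mm wide, 140 mm tall), whose arm (121 to 135 mm up) holds a steel feed hopper, 82 mm wide, top 176 mm up, over the carousel. A small fixed steel index finger on the column points at the rim, 9 mm above it. z up
- spout (a point): centre of the hopper's outlet: a steel tube, 20 mm outside diameter, ending 92 mm above the desk, 62 mm from the axle towards the column
- carousel (a joint): angle, rad: 0 at the start, grows counter-clockwise from above, through any number of turns. Polished dark metal disc, 280 mm across, 10 mm thick, 2 kg, top 41 mm above the desk, on a ball bearing: flicked, it loses about 5 % of its speed a second and does not run down in half a minute. A fingertip pressed on its slippery rim (friction 0.2) with 5 to 10 N stops it in some 0.2 s; it then stays
- hub (a point): the upright axle at the level of the disc's top, 41 mm above the desk; fixed. The hub nut reaches 84 mm above the desk. Six low aluminium pocket collars (46 mm outside, 42 mm inside, 8 mm tall) stand on the disc every 60 degrees, centred 62 mm from the axle; five hold cups
- empty_pocket (a point): centre of the one pocket that holds no cup, on the disc's top, 62 mm from the axle; turns with the carousel
- vane_end (a point): outer top end of one of six upright radial aluminium vanes on the disc: 116 mm from the axle, 77 mm above the desk, 30 degrees counter-clockwise from the empty pocket. The vanes stand midway between pockets, every 60 degrees, 4 mm thick, 36 mm tall, from 22 to 116 mm from the axle; push one on its flat side near this end
- rim_mark (a point): middle of a white line (22 x 6 mm) on the disc's top, 128 mm from the axle, in the empty pocket's direction; it turns with the disc and stands at the fixed index finger when the pocket is under the spout. From 116 to 140 mm from the axle the disc's top is a bare flat rim that no vane sweeps over
- cup_in_1: clear plastic portion cup, 49 mm across the rim, 37 mm at the foot, 32 mm tall, 12 g, standing loose in the pocket 60 degrees counter-clockwise from the empty one; origin under its centre, z up; its outer edge is 87 mm from the axle. Stays in its pocket
- cup_in_2: clear plastic portion cup, 49 mm across the rim, 37 mm at the foot, 32 mm tall, 12 g, standing loose in the pocket 120 degrees counter-clockwise from the empty one; origin under its centre, z up; its outer edge is 87 mm from the axle. Stays in its pocket
- cup_in_3: clear plastic portion cup, 49 mm across the rim, 37 mm at the foot, 32 mm tall, 12 g, standing loose in the pocket 180 degrees counter-clockwise from the empty one; origin under its centre, z up; its outer edge is 87 mm from the axle. Stays in its pocket
- cup_in_4: clear plastic portion cup, 49 mm across the rim, 37 mm at the foot, 32 mm tall, 12 g, standing loose in the pocket 240 degrees counter-clockwise from the empty one; origin under its centre, z up; its outer edge is 87 mm from the axle. Stays in its pocket
- cup_in_5: clear plastic portion cup, 49 mm across the rim, 37 mm at the foot, 32 mm tall, 12 g, standing loose in the pocket 300 degrees counter-clockwise from the empty one; origin under its centre, z up; its outer edge is 87 mm from the axle. Stays in its pocket
- timer: white bench timer 66 x 66 x 18 mm, on the desk to the left; origin under its centre; bystander, not to be touched
- brush: small wooden-handled brush, 169 mm long, on the desk to the left; origin under its centre; bystander, not to be touched
- dropper: brown dropper bottle 34 mm across, 92 mm tall, on the desk to the right; origin under its centre; bystander, not to be touched
- spare_cup: a loose clear portion cup like the others, on the desk to the right; origin under its centre; bystander, not to be touched
Things that resemble listed ones, but are neither listed nor needed, are in the scene too. Leave any green or orange look-alike of the cup_in_3 alone.

How it is judged (in metres and radians):
On the way, in this order (a step that is already met when the one before it is completed fails the run):
1. flicked, the carousel runs on by itself for five seconds: faster than 0.25 rad/s with no part of the robot touching it (contact force between each of the arm, the fingers and carousel below 0.02 N and (velocity of joint carousel above 0.25 rad/s or velocity of joint carousel below -0.25 rad/s)), for 5 s.
2. a fingertip is put to the running carousel to brake it (contact force between the fingers and carousel above 0.2 N).
At the end, for the whole second after the job is handed in: the carousel rests (under 0.03 rad/s) with the empty pocket centre within 11 mm, level, of the spout axis, so the 20 mm outlet lies wholly over the 42 mm pocket; all cups stand in their pockets (62 mm from the axle to 10 mm, lifted under 10 mm, tilted under 0.25 rad) (horizontal distance between empty_pocket and spout below 0.011 m and not (velocity of joint carousel above 0.03 rad/s or velocity of joint carousel below -0.03 rad/s) and horizontal distance between cup_in_1 and hub between 0.052 and 0.072 m and height (world z) of each of cup_in_1, cup_in_2, cup_in_3, cup_in_4, cup_in_5 below 0.051 m and angle between each of cup_in_1, cup_in_2, cup_in_3, cup_in_4, cup_in_5's own z axis and vertical below 0.25 rad and horizontal distance between cup_in_2 and hub between 0.052 and 0.072 m and horizontal distance between cup_in_3 and hub between 0.052 and 0.072 m and horizontal distance between cup_in_4 and hub between 0.052 and 0.072 m and horizontal distance between cup_in_5 and hub between 0.052 and 0.072 m); the robot touches nothing.
It fails at once if a cup is lifted, tipped or knocked out of its pocket (not (horizontal distance between cup_in_1 and hub between 0.052 and 0.072 m and height (world z) of each of cup_in_1, cup_in_2, cup_in_3, cup_in_4, cup_in_5 below 0.051 m and angle between each of cup_in_1, cup_in_2, cup_in_3, cup_in_4, cup_in_5's own z axis and vertical below 0.25 rad and horizontal distance between cup_in_2 and hub between 0.052 and 0.072 m and horizontal distance between cup_in_3 and hub between 0.052 and 0.072 m and horizontal distance between cup_in_4 and hub between 0.052 and 0.072 m and horizontal distance between cup_in_5 and hub between 0.052 and 0.072 m)).
It fails at once if a thing standing round the divider is moved more than 15 mm (distance of any of timer, brush, dropper, spare_cup from where it was at the start of the episode above 0.015 m).
It fails at once if the carousel is struck or pressed with more than 60 N (contact force between the arm and carousel above 60 N).
It also fails if it takes over 64 s, if anything falls off the work surface, if the arm or the gripper's body presses on something with over 40 N, if the wrist force passes 120 N, or if a joint passes its speed limit or range.

ROBOT

A 6-joint arm with a two-finger parallel gripper is mounted at the origin on a cart in front of the work surface, level with it; the furniture and walls round the work are solid. World frame = base frame: x ahead of the robot, y to its left, z up, the work surface at z = 0. Lengths are in mm, angles in rad, forces in N, time in s.
With the tool pointing down it reaches from about 375 to 975 mm from the base axis. Payload 3.8 kg.
Tool frame: the origin (TCP) lies between the finger pads; the fingertips stand 25 mm ahead of it and the grasp point (between the pads) lies 6 mm ahead of it; z points along the fingers, y is the line along which they close (so a half turn about z gives the same grasp; the last joint's range is limited). The gripper opens to 85 mm and grips with 20 to 120 N. Pads are 22 mm wide; open, the fingers measure 114 mm over their backs; the gripper's body (76 mm by 85 mm) begins 54 mm behind the grasp point. The pads swing forward as they close: fully open they stand 13 mm farther back than shut.
Start: joints at [-1.201, 0.264, 1.604, -0, 1.274, -0.037], TCP at [267.073, -619.911, 256.28] pointing down, gripper open.
Joint ranges: [-2.63, 2.63], [-0.94, 2.18], [0.31, 2.57], [-1.31, 4.45], [0, 2.66], [-2.55, 2.55]. Speed limits (rad/s): [2.57, 2.57, 3.14, 3.14, 3.14, 3.14].

INTERFACE

Orientations are given as a unit quaternion [x, y, z, w].
In Python, from rig import robot, vision gives the robot as it stands. The module is installed in compiled form; this text tells all that it offers.
- The arm moves only by the tool arm_command, never from a script. Its argument "series" is a list of rows, each a list of 7 numbers: the finger opening in mm, from 0 to 85.4, then the shift along the tool's x, y, z in mm, then the turn, a rotation vector about the tool's x, y, z in rad. In form: [[jaw, x, y, z, wx, wy, wz], ...]. A call has 1 to 10 rows; each row shifts and turns the commanded pose from where the row before left it, along the tool's axes as they then stand; what a row does not reach is not made up. A row lasts 1/8 s, in which the tool goes at most 62.5 mm and 10.7 degrees, less where a joint would pass 70% of its speed; a pose out of reach is approached as far as the arm can. A call with a gripper value outside its range is refused whole. The fingers move at their own pace and stop on an object; "grip_force" is the grip in N (left out, the last holds). Time passes only in rows, so rows that do not move let the fingers close. It gives the time, the measured TCP pose, the force, the opening and the grip force at its end, in the units of the state.
- robot.read_state(): the state, without advancing time (a new reading comes with each control period).
- vision.snapshot(name): name is "scene" or "side" or "wrist"; returns (picture, depth): 400x640x3 uint8, blue, green, red; 400x640 float32, mm along the optical axis (not along the pixel's ray), 0 where there is no reading.
- vision.get_calibration(name): a dict with "mtx" (3x3 intrinsics, pixels), "k1" (the pictures are not rectified: a ray, as slopes to the right and down, at radius r is drawn at 1 + k1 r^2 times it, then the intrinsics apply), "T" (4x4, takes a point from camera to world coordinates). Camera axes: x right, y down, z forward; pixel columns grow to the right and rows downward; lengths in mm; the calibration is good to about 2 mm. A picture is of the moment at which its call begins: read the wrist's pose just before it. get_calibration takes no time and is no camera call; for the wrist camera it gives the pose at the moment of the call.
- robot.close_job(): hands the job in; it is judged then, once.
Trained networks look in the newest picture that a camera, given by its name, has taken for a name from the list of things; names that differ only in an ending like _2 or _b are one class to them, and where a whole thing is asked for, a point or a joint stands for the part that bears it (a point fixed in the world has none). Each returns a list of dicts, best first, with "confidence" (0 to 1); they miss things now and then, are a little off and sometimes report something else, mostly with a low value. They report only what shows in the picture. A call takes as long as a camera call. They do not tell look-alikes from the thing itself.
- vision.masks_of(thing, camera): "region" (400x640 bool, what is visible of it) and "rect" ([left, top, right, bottom] in pixels, round what is visible of it).
The state is a dict: "time": time; "q": joint angles; "dq": joint speeds; "joint_torque": joint torques, N m; "ee_pos": TCP position; "eef_rot": TCP orientation; "wrist_force": force on the tool from outside, world axes, zero at the start; "torque": the same for the moment, N m; "opening": finger opening in mm; "gripper_force": force on a finger pad.
Only numpy, scipy, OpenCV 4.12 (cv2) and the standard library are available. Lean on these libraries where they do the work, as an engineer would, in place of code of your own. Each camera call takes 0.05 s, during which the arm holds its last target. There are 200 camera calls.

## Working session

There is one attempt and no reset: what is moved stays moved. The work goes in short steps, Python scripts to look and compute and a tool call to move; the robot and the scene stay as the last step left them, time stands still between calls to the robot, and variables do not carry over. Pictures are saved under pics/ and viewed, at most 10 in all, crops included, and the job is handed in when it is done.

Besides the shell and the picture viewer there is one more tool, called after ">>>" by a JSON object that holds its "name" and its "arguments", one argument or row to a line. arm_command: Moves the arm, as the interface text tells. Its arguments: {"type":"object","properties":{"series":{"type":"array","items":{"type":"array","items":{"type":"number"}}},"grip_force":{"type":"number"}},"required":["series"]}

```bash
mkdir -p pics
cat > h.py <<'E'
import numpy as np, cv2
from rig import robot, vision
def world(cam,uv,d,cal=None):
    c=cal or vision.get_calibration(cam); K=np.array(c["mtx"]);
    x=(uv[0]-K[0,2])/K[0,0]; y=(uv[1]-K[1,2])/K[1,1]
    rd=np.hypot(x,y); r=rd
    for _ in range(20): r=rd/(1+c["k1"]*r*r)
    s=r/rd if rd>0 else 1
    return (np.array(c["T"])@np.array([x*s*d,y*s*d,d,1]))[:3]
def onplane(cam,uv,z,cal=None):
    a=world(cam,uv,1,cal); o=world(cam,uv,0.0,cal)
    return o+(a-o)*(z-o[2])/(a[2]-o[2])
def pix(cam,p,cal=None):
    c=cal or vision.get_calibration(cam); K=np.array(c["mtx"])
    q=np.linalg.inv(np.array(c["T"]))@np.append(p,1); x,y=q[:2]/q[2]; f=1+c["k1"]*(x*x+y*y)
    return np.array([K[0,0]*x*f+K[0,2],K[1,1]*y*f+K[1,2]])
E
python3 - <<'E'
from h import *
print(robot.read_state())
ims=[]
for c in("scene","side"):
    p,d=vision.snapshot(c); cv2.imwrite(f"pics/{c}0.png",p); np.save(f"{c}0.npy",d)
    print(c,vision.get_calibration(c))
    for t in("rim_mark","divider","carousel","timer","brush","dropper","spare_cup","empty_pocket"):
        for m in vision.masks_of(t,c)[:3]:
            r=m["region"]; v,u=np.nonzero(r); print(t,round(m["confidence"],2),m["rect"],len(v), np.round(world(c,(np.median(u),np.median(v)),np.median(d[r]))) if len(v) else 0)
E
```

```text
{'time': 0.0, 'q': array([-1.20091042e+00,  2.64764086e-01,  1.60538621e+00, -7.89375661e-06,
        1.27367695e+00, -3.69057983e-02]), 'dq': array([-0.00115221, -0.00096798,  0.0001073 , -0.00088931, -0.00135414,
        0.00036874]), 'joint_torque': array([ 2.86964359e-04, -5.15111625e+01, -3.67313397e+01, -9.85327983e-05,
        1.30506992e-02, -1.98322185e-07]), 'ee_pos': array([ 266.82255092, -619.29127395,  254.94798718]), 'eef_rot': array([ 9.79385431e-01,  2.01997349e-01, -1.88881261e-04, -1.10122313e-03]), 'wrist_force': array([ 1.08121214,  0.60079188, -0.69709398]), 'torque': array([-0.02619793, -0.0447438 , -0.04249775]), 'gripper_force': 0.0, 'opening': 85.30300490819405}
scene {'mtx': array([[449.28786727,   0.        , 323.1512807 ],
       [  0.        , 449.28786727, 199.87452995],
       [  0.        ,   0.        ,   1.        ]]), 'k1': -0.01756922385250644, 'T': array([[-6.50946475e-01, -5.51012192e-01,  5.22163049e-01,
        -1.22740358e+02],
       [-7.58933379e-01,  4.56974195e-01, -4.63890839e-01,
         5.62261543e+02],
       [ 1.69944690e-02, -6.9825
[... 1391 characters left out ...]
34.1, 169.4, 402.9, 221.5] 1710 [662. -94. 135.]
divider 0.47 [340.9, 200.3, 355.9, 214.5] 189 [634. -73.  51.]
divider 0.18 [267.8, 281.8, 283.6, 305.6] 270 [ 431. -311.   47.]
carousel 0.69 [273.1, 173.3, 380.0, 255.7] 3917 [532. -88.  49.]
timer 0.27 [277.1, 171.5, 378.9, 259.3] 3898 [534. -88.  49.]
timer 0.21 [263.2, 334.7, 280.8, 359.3] 412 [ 425. -413.    9.]
brush 0.74 [306.0, 110.8, 311.7, 139.4] 134 [542. 270.  14.]
dropper 0.83 [268.0, 283.3, 285.1, 305.9] 299 [ 434. -309.   48.]
spare_cup 0.75 [264.5, 337.6, 284.0, 359.7] 419 [ 426. -413.    9.]
empty_pocket 0.72 [272.0, 171.5, 379.2, 254.8] 3941 [532. -88.  49.]
empty_pocket 0.5 [331.9, 169.2, 400.7, 224.2] 1649 [660. -94. 135.]
```

View pics/scene0.png

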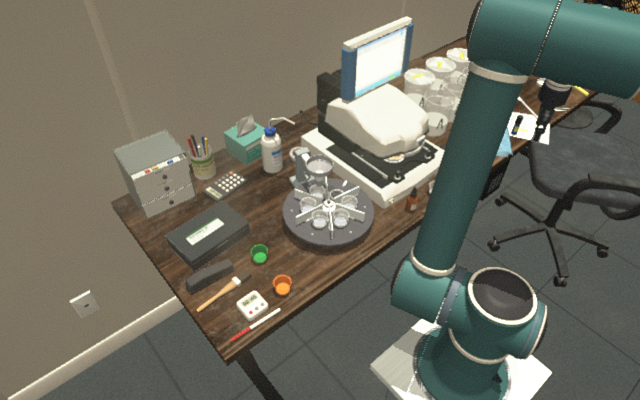

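View pics/side0.png

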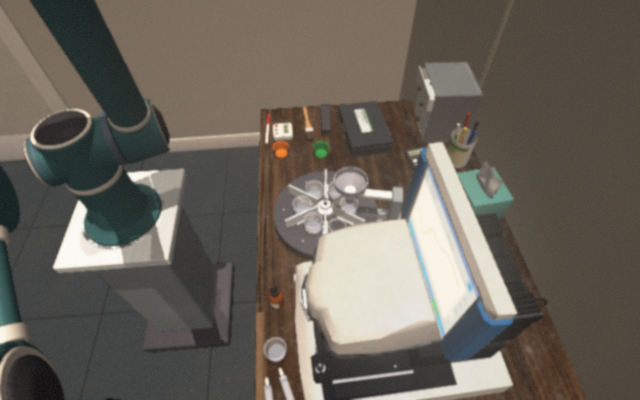

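Run:
```python
from h import *
from scipy.optimize import least_squares
tiles=[]
for c,box in(("scene",(272,140,392,260)),("side",(262,155,412,265))):
    p=cv2.imread(f"pics/{c}0.png"); d=np.load(f"{c}0.npy")
    P=np.array([[world(c,(u,v),d[v,u]) for u in range(box[0],box[2])] for v in range(box[1],box[3])])
    np.save(f"{c}P.npy",P)
    z=P[...,2]
    m=(abs(z-41)<5)&(np.hypot(P[...,0]-560,P[...,1]+60)<190)
    q=P[m][:,:2]; print(c,len(q),q.min(0),q.max(0))
    # rim: outer hull points -> robust circle r=140
    m8=m.astype(np.uint8); h=cv2.convexHull(q.astype(np.float32)).reshape(-1,2)
    f=least_squares(lambda a:np.hypot(h[:,0]-a[0],h[:,1]-a[1])-140,[555,-55],loss="soft_l1",f_scale=2); print("hub",f.x,np.round(f.fun,1))
    hub=f.x
    for zl,zh in((170,180),(130,145)):
        k=(z>zl)&(z<zh)&(np.hypot(P[...,0]-hub[0],P[...,1]-hub[1])<220); s=P[k]; print(zl,len(s),np.round(s[:,:2].mean(0)),np.round(s.min(0)),np.round(s.max(0)))
    cr=p[box[1]:box[3],box[0]:box[2]]; cr=cv2.resize(cr,(400*(box[2]-box[0])//(box[3]-box[1]),400),interpolation=cv2.INTER_CUBIC); tiles.append(cr)
    print(pix(c,[*hub,41]))
im=np.hstack(tiles);im=cv2.resize(im,(800,int(im.shape[0]*800/im.shape[1])));cv2.imwrite("pics/crop.png",im)
```

```text
Traceback (most recent call last):
  File "h.py", line 4, in world
    c=cal or vision.get_calibration(cam); K=np.array(c["mtx"]);
             ~~~~~~~~~~~~~~~~~~~~~~^^^^^
ValueError: time passes only in moves, steps and waits
```

Run:
```python
from h import *
from scipy.optimize import least_squares
tiles=[]
for c,box in(("scene",(272,140,392,260)),("side",(262,155,412,265))):
    p=cv2.imread(f"pics/{c}0.png"); d=np.load(f"{c}0.npy"); cal=vision.get_calibration(c)
    P=np.array([[world(c,(u,v),d[v,u],cal) for u in range(box[0],box[2])] for v in range(box[1],box[3])])
    np.save(f"{c}P.npy",P)
    z=P[...,2]
    m=(abs(z-41)<5)&(np.hypot(P[...,0]-560,P[...,1]+60)<190)
    q=P[m][:,:2]; print(c,len(q),q.min(0),q.max(0))
    h=cv2.convexHull(q.astype(np.float32)).reshape(-1,2)
    f=least_squares(lambda a:np.hypot(h[:,0]-a[0],h[:,1]-a[1])-140,[555,-55],loss="soft_l1",f_scale=2); print("hub",f.x,np.round(f.fun,1))
    hub=f.x
    for zl,zh in((170,180),(130,145)):
        k=(z>zl)&(z<zh)&(np.hypot(P[...,0]-hub[0],P[...,1]-hub[1])<220); s=P[k]
        if len(s): print(zl,len(s),np.round(s[:,:2].mean(0)),np.round(s.min(0)),np.round(s.max(0)))
    cr=p[box[1]:box[3],box[0]:box[2]]; cr=cv2.resize(cr,(400*(box[2]-box[0])//(box[3]-box[1]),400),interpolation=cv2.INTER_CUBIC); tiles.append(cr)
    print(pix(c,[*hub,41],cal))
im=np.hstack(tiles);im=cv2.resize(im,(800,int(im.shape[0]*800/im.shape[1])));cv2.imwrite("pics/crop.png",im)
```

```text
scene 3068 [ 427.12251561 -233.80152143] [741.9588654   68.39198114]
hub [567.52389888 -74.29174577] [35.1 34.9  0.8 -0.2 -0.4 -0.9 -0.9 -0.6  0.4  0.2  0.5  2.4  2.7  1.9
  1.7  0.7  1.2  1.   1.2  1.3  1.2  1.8  1.9  1.8  1.9  0.8 -0.   0.1
 -0.5 -0.6 37.4 38.4 19.6 31.1 32.8 32.1 30.8 32.7]
170 241 [ 600. -167.] [ 525. -288.  170.] [669. -45. 180.]
130 212 [ 698. -103.] [ 611. -134.  130.] [758. -71. 145.]
[328.65910474 208.46828604]
side 3161 [ 428.11659826 -204.91592111] [728.97859483  67.35928786]
hub [568.64743402 -72.89997051] [23.9 -1.6  0.2  0.5  0.3 -0.2  0.7  0.4  0.8 -0.2 -0.   1.   0.2 -0.1
  0.1  0.6  0.3  0.9  0.   0.8  0.2  0.2  0.7  0.1 -0.1  0.2  0.3 -0.2
 -1.1 24.5 24.2]
170 141 [628. -85.] [ 588. -127.  170.] [669. -46. 177.]
130 556 [686. -98.] [ 606. -137.  130.] [757. -61. 145.]
[325.54208088 210.10489991]
```

View pics/crop.png

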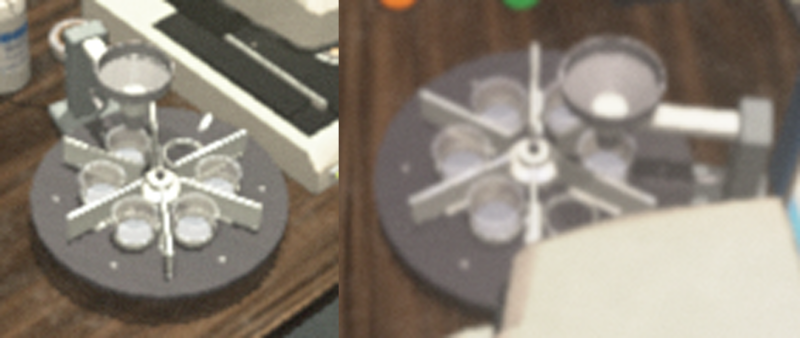

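Run:
```python
from h import *
hub=np.array([568,-73.6])
a=lambda p:(round(np.hypot(*(p[:2]-hub)),1),round(np.degrees(np.arctan2(*(p[:2]-hub)[::-1])),1))
s=272/1;k=2.82
for n,u,v,z in(("mark",206,121,41),("pocket",183,153,45)):
    print(n,a(onplane("scene",(272+u/k,140+v/k),z)))
for n,u,v in(("v1",245,133),("v2",262,215),("v3",167,255),("v4",70,212),("v5",66,140)):
    print(n,a(onplane("scene",(272+u/k,140+v/k),77)))
k2=k*150/545*400/110/ (400/110) ; k2=400/110*.8466
for n,u,v in(("s1",421,97),("s2",412,200),("s3",535,45),("s4",655,205)):
    print(n,a(onplane("side",(262+(u-338.6)/k2,155+v/k2),77)))
for c in("scene","side"):
    d=np.load(f"{c}0.npy");cal=vision.get_calibration(c)
    P=np.array([[world(c,(u,v),d[v,u],cal) for u in range(240,520,3)] for v in range(100,380,3)]).reshape(-1,3)
    for y0 in range(-500,50,50):
        k=(P[:,1]>y0)&(P[:,1]<y0+50)&(P[:,2]>30)&(P[:,0]>250)
        b=[(round(P[k&(P[:,2]>z)][:,0].min()) if (k&(P[:,2]>z)).any() else None) for z in(30,100,150,200,250)]
        print(c,y0,b)
print(vision.get_calibration("wrist")["T"].round(2),vision.get_calibration("wrist")["mtx"].round())
```

```text
mark (np.float64(126.6), np.float64(-66.2))
pocket (np.float64(63.9), np.float64(-65.7))
v1 (np.float64(110.2), np.float64(-98.9))
v2 (np.float64(122.0), np.float64(-161.7))
v3 (np.float64(118.4), np.float64(142.3))
v4 (np.float64(111.5), np.float64(83.1))
v5 (np.float64(110.4), np.float64(26.1))
s1 (np.float64(111.7), np.float64(146.2))
s2 (np.float64(113.4), np.float64(-156.1))
s3 (np.float64(113.6), np.float64(84.0))
s4 (np.float64(116.1), np.float64(-36.9))
scene -500 [477, 533, 533, 541, None]
scene -450 [449, 504, 504, 515, None]
scene -400 [475, 491, 491, 501, 647]
scene -350 [417, 492, 492, 508, 642]
scene -300 [417, 522, 522, 533, 653]
scene -250 [483, 535, 535, 602, None]
scene -200 [458, 1076, None, None, None]
scene -150 [431, 596, 596, 811, None]
scene -100 [429, 588, 588, 849, None]
scene -50 [430, 615, 615, None, None]
scene 0 [455, None, None, None, None]
side -500 [479, 531, 531, 542, 664]
side -450 [405, 502, 502, 515, 649]
side -400 [431, 492, 492, 504, 653]
side -350 [419, 494, 494, 507, 657]
side -300 [423, 521, 521, 534, 651]
side -250 [476, None, None, None, None]
side -200 [458, None, None, None, None]
side -150 [436, 591, 591, None, None]
side -100 [428, 594, 594, None, None]
side -50 [436, 612, 612, None, None]
side 0 [462, 1078, 1078, 1079, None]
[[ 4.0000e-01 -8.8000e-01 -2.8000e-01  3.3690e+02]
 [-9.2000e-01 -3.8000e-01 -1.2000e-01 -5.8931e+02]
 [ 0.0000e+00  3.0000e-01 -9.5000e-01  3.7292e+02]
 [ 0.0000e+00  0.0000e+00  0.0000e+00  1.0000e+00]] [[276.   0. 317.]
 [  0. 276. 193.]
 [  0.   0.   1.]]
```

>>> {"name": "arm_command", "arguments": {
  "series": [
    [0,20,-22,0,0,0,0],
    [0,38,-42,0,0,0,0],
    [0,38,-42,0,0,0,0],
    [0,38,-42,0,0,0,0],
    [0,38,-42,0,0,0,0],
    [0,38,-42,0,0,0,0],
    [0,38,-42,0,0,0,0],
    [0,38,-42,0,0,0,0],
    [0,38,-42,0,0,0,0],
    [0,38,-42,0,0,0,0]
  ]
}}

```text
time: 2.15
ee_pos: [441.7, -107.6, 256.8]
eef_rot: [0.979, 0.202, 0.001, 0.0]
wrist_force: [1.1, -0.8, -0.4]
opening: 0.3
gripper_force: 0.0
```

>>> {"name": "arm_command", "arguments": {
  "series": [
    [0,38,-42,0,0,0,0],
    [0,38,-42,0,0,0,0],
    [0,18,-19,0,0,0,0],
    [0,0,0,0,0,0,-0.18],
    [0,0,0,0,0,0,-0.18],
    [0,0,0,0,0,0,-0.18],
    [0,0,0,0,0,0,-0.18],
    [0,0,0,0,0,0,-0.18],
    [0,0,0,0,0,0,-0.18],
    [0,0,0,0,0,0,-0.18]
  ]
}}

```text
time: 3.4
ee_pos: [486.9, 22.5, 256.5]
eef_rot: [0.67, 0.742, 0.0, 0.0]
wrist_force: [-0.4, 0.1, 0.8]
opening: -0.4
gripper_force: 0.0
```

>>> {"name": "arm_command", "arguments": {
  "series": [
    [0,0,0,0,0,0,-0.18],
    [0,0,0,0,0,0,-0.18],
    [0,0,0,0,0,0,-0.18],
    [0,0,0,0,0,0,-0.18],
    [0,0,0,0,0,0,-0.18],
    [0,0,0,0,0,0,-0.18],
    [0,0,0,0,0,0,-0.05],
    [0,0,0,0,0,0,0]
  ]
}}

```text
time: 4.4
ee_pos: [486.8, 22.5, 256.4]
eef_rot: [0.172, 0.985, 0.0, 0.0]
wrist_force: [0.0, 0.8, -0.1]
opening: -0.4
gripper_force: 0.0
```

```bash
cat >> h.py <<'E'
from scipy.spatial.transform import Rotation as R
hub=np.array([568,-73.6])
def st(phi=160):
    s=robot.read_state(); r=R.from_quat(s["eef_rot"]).as_matrix(); p=s["ee_pos"]; a=np.radians(phi)
    er=np.array([np.cos(a),np.sin(a)]); et=np.array([-er[1],er[0]]); d=p[:2]-hub
    print("t",round(s["time"],2),"p",p.round(1),"yaw",round(np.degrees(np.arctan2(r[1,0],r[0,0])),1),"zax",r[:,2].round(3),"rad/tan",(d@er).round(1),(d@et).round(1),"F",s["wrist_force"].round(1),"open",round(s["opening"],1),"q6",s["q"][5].round(2)); return s
E
python3 - <<'E'
from h import *
st()
p,d=vision.snapshot("wrist"); cv2.imwrite("pics/w1.png",p)
E
```

```text
t 4.4 p [486.8  22.5 256.4] yaw 160.2 zax [ 0.  0. -1.] rad/tan 109.1 -62.5 F [ 0.   0.8 -0.1] open -0.4 q6 -1.23
```

View pics/w1.png

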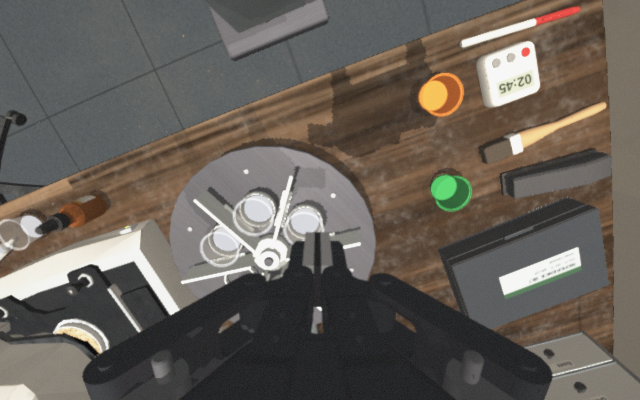

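Run:
```python
from h import *
c=vision.get_calibration("wrist")
print("hubtop",pix("wrist",[*hub,84],c))
for a in(144,84,204):
    t=np.radians(a); print(a,pix("wrist",[hub[0]+116*np.cos(t),hub[1]+116*np.sin(t),77],c))
print("below finger z77",pix("wrist",[486.8,22.5,77],c))
```

```text
hubtop [264.97190965 268.68704662]
144 [289.54911256 177.4354043 ]
84 [358.78096053 245.39528118]
204 [191.67264146 201.06088276]
below finger z77 [317.23099458 179.57826655]
```

>>> {"name": "arm_command", "arguments": {
  "series": [
    [0,0,0,30,0,0,0],
    [0,0,0,45,0,0,0],
    [0,0,0,45,0,0,0],
    [0,0,0,30,0,0,0],
    [0,0,0,18,0,0,0],
    [0,0,0,8,0,0,0],
    [0,0,0,0,0,0,0]
  ]
}}

```text
time: 5.32
ee_pos: [486.7, 22.5, 80.1]
eef_rot: [0.172, 0.985, -0.0, -0.0]
wrist_force: [0.2, 1.2, -0.0]
opening: -0.1
gripper_force: 0.0
```

Run:
```python
from h import *
s=st(); print(R.from_quat(s["eef_rot"]).as_matrix()[:,1])
p,d=vision.snapshot("wrist"); cv2.imwrite("pics/w2.png",p)
```

```text
t 5.33 p [486.7  22.5  80.1] yaw 160.2 zax [-0.001  0.    -1.   ] rad/tan 109.2 -62.5 F [ 0.2  1.2 -0. ] open -0.1 q6 -1.23
[ 3.38359556e-01  9.41016882e-01 -1.95963500e-04]
```

View pics/w2.png

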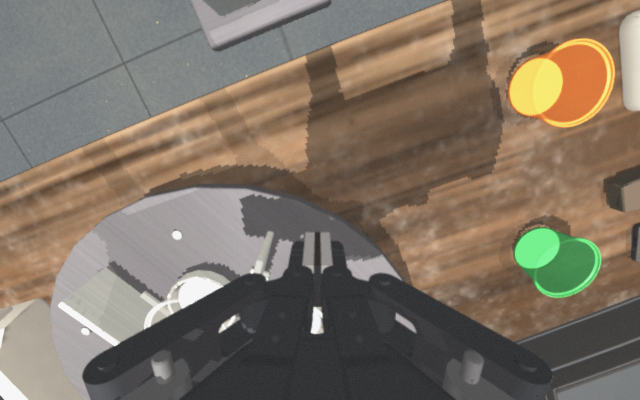

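>>> {"name": "arm_command", "arguments": {
  "series": [
    [0,0,-6,0,0,0,0],
    [0,0,-4,0,0,0,0],
    [0,0,-4,0,0,0,0],
    [0,0,-4,0,0,0,0],
    [0,0,-4,0,0,0,0]
  ]
}}

```text
time: 6.0
ee_pos: [479.3, 1.4, 80.3]
eef_rot: [0.172, 0.985, -0.0, 0.0]
wrist_force: [-0.3, 0.6, -0.8]
opening: -0.0
gripper_force: 0.0
```

>>> {"name": "arm_command", "arguments": {
  "series": [
    [0,0,-4,0,0,0,0],
    [0,0,-5,0,0,0,0],
    [0,0,-7,0,0,0,0],
    [0,0,-9,0,0,0,0],
    [0,0,-10,0,0,0,0],
    [0,0,-10,0,0,0,0],
    [0,0,-3,-30,0,0,0],
    [0,0,0,-30,0,0,0],
    [0,0,0,0,0,0,0]
  ]
}}

```text
time: 7.12
ee_pos: [465.2, -44.3, 143.0]
eef_rot: [0.172, 0.985, 0.0, 0.003]
wrist_force: [-0.2, -0.8, 1.0]
opening: -0.2
gripper_force: 0.0
```

Run:
```python
from h import *
s=st()
ims=[]
for i in range(3):
    for c in("wrist","side"):
        t=robot.read_state()["time"]; p,d=vision.snapshot(c); cv2.imwrite(f"pics/f{c}{i}.png",p); print(c,t)
    ims.append(p[150:280,255:415])
w=cv2.imread("pics/fwrist2.png")
im=np.vstack([np.hstack([cv2.resize(x,(266,216)) for x in ims]),cv2.resize(w[100:400],(798,374))])
cv2.imwrite("pics/f.png",im)
```

```text
t 7.12 p [465.2 -44.3 143. ] yaw 160.2 zax [ 0.006 -0.001 -1.   ] rad/tan 106.6 7.6 F [-0.2 -0.8  1. ] open -0.2 q6 -1.37
wrist 7.125
side 7.175
wrist 7.225
side 7.275
wrist 7.325
side 7.375
```

View pics/f.png

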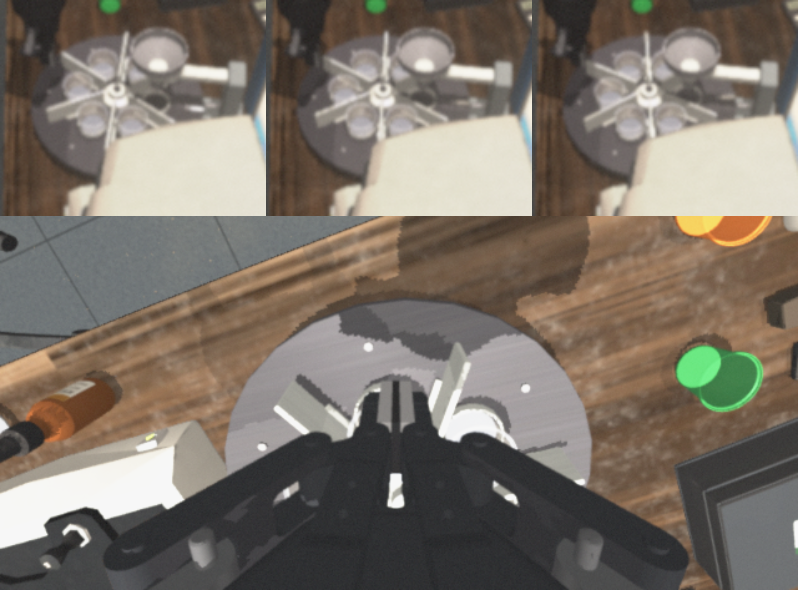

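>>> {"name": "arm_command", "arguments": {
  "series": [
    [0,14,0,0,0,0,0],
    [0,14,0,0,0,0,0],
    [0,0,0,20,0,0,0],
    [0,0,0,25,0,0,0],
    [0,0,0,15,0,0,0],
    [0,0,0,7,0,0,0],
    [0,0,0,0,0,0,0]
  ]
}}

```text
time: 8.3
ee_pos: [436.5, -33.9, 73.1]
eef_rot: [0.172, 0.985, -0.0, -0.0]
wrist_force: [0.4, 0.4, -0.1]
opening: -0.0
gripper_force: 0.0
```

```bash
cat >> h.py <<'E'
def vane_angle(img,cal):
    """vane angle mod 60 deg from the side picture"""
    g=cv2.cvtColor(img,cv2.COLOR_BGR2GRAY).astype(np.float32)
    A=np.arange(0,360,1.0); rr=np.arange(85,115,3.0); V=np.full(360,np.nan)
    for i,a in enumerate(np.radians(A)):
        if -50<A[i]-360*(A[i]>180)<40 or 235<A[i]<320: continue   # hopper, device
        q=np.array([pix("side",[hub[0]+r*np.cos(a),hub[1]+r*np.sin(a),76],cal) for r in rr],np.float32)
        V[i]=np.mean(cv2.remap(g,q[None,:,0],q[None,:,1],cv2.INTER_LINEAR))
    S=np.nanmean(V.reshape(6,60),0); S=S-np.median(S)
    w=np.clip(S-0.5*S.max(),0,None); z=(w*np.exp(2j*np.pi*np.arange(60)/60)).sum()
    return np.degrees(np.angle(z))/6%60
E
python3 - <<'E'
from h import *
s=st(); cal=vision.get_calibration("side")
p0=cv2.imread("pics/side0.png"); print("start (expect 24):",vane_angle(p0,cal))
for i in range(3): print(i,7.175+.1*i,vane_angle(cv2.imread(f"pics/fside{i}.png"),cal))
for i in range(8):
    t=robot.read_state()["time"]; p,d=vision.snapshot("side"); print(round(t,3),round(vane_angle(p,cal),1))
cv2.imwrite("pics/g.png",cv2.resize(p[150:280,255:415],(640,520),interpolation=cv2.INTER_CUBIC))
E
```

```text
t 8.3 p [436.5 -33.9  73.1] yaw 160.2 zax [-0.001  0.    -1.   ] rad/tan 137.2 7.6 F [ 0.4  0.4 -0.1] open -0.0 q6 -1.36
start (expect 24): 23.858614081984115
0 7.175 16.663451070547993
1 7.2749999999999995 21.770981139675996
2 7.375 26.922910312764817
8.3 13.5
8.35 16.0
8.4 18.5
8.45 20.9
8.5 23.3
8.55 25.7
8.6 28.0
8.65 30.5
```

View pics/g.png

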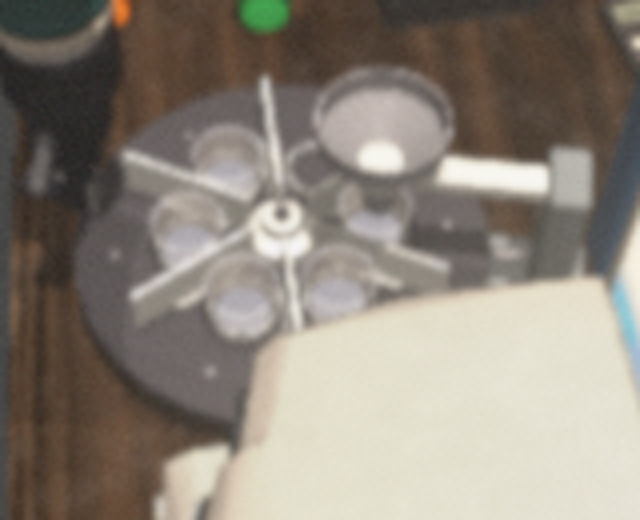

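>>> {"name": "arm_command", "arguments": {
  "series": [
    [0,-3,0,3,0,0,0],
    [0,0,0,0,0,0,0],
    [0,0,0,0,0,0,0],
    [0,0,0,0,0,0,0],
    [0,0,0,0,0,0,0],
    [0,0,0,0,0,0,0],
    [0,0,0,0,0,0,0],
    [0,0,0,0,0,0,0],
    [0,0,0,0,0,0,0],
    [0,0,0,0,0,0,0]
  ]
}}

```text
time: 9.95
ee_pos: [439.7, -35.0, 70.3]
eef_rot: [0.172, 0.985, -0.0, 0.0]
wrist_force: [-0.3, -0.3, -0.1]
opening: -0.3
gripper_force: 0.0
```

>>> {"name": "arm_command", "arguments": {
  "series": [
    [0,0,0,0,0,0,0],
    [0,0,0,0,0,0,0],
    [0,0,0,0,0,0,0],
    [0,0,0,0,0,0,0],
    [0,0,0,0,0,0,0],
    [0,0,0,0,0,0,0],
    [0,0,0,0,0,0,0],
    [0,0,0,0,0,0,0],
    [0,0,0,0,0,0,0],
    [0,0,0,0,0,0,0]
  ]
}}

```text
time: 11.2
ee_pos: [439.7, -35.0, 70.3]
eef_rot: [0.172, 0.985, -0.0, 0.0]
wrist_force: [-0.1, -0.1, 0.5]
opening: 0.4
gripper_force: 0.0
```

>>> {"name": "arm_command", "arguments": {
  "series": [
    [0,0,0,0,0,0,0],
    [0,0,0,0,0,0,0],
    [0,0,0,0,0,0,0],
    [0,0,0,0,0,0,0],
    [0,0,0,0,0,0,0],
    [0,0,0,0,0,0,0],
    [0,0,0,0,0,0,0],
    [0,0,0,0,0,0,0],
    [0,0,0,0,0,0,0],
    [0,0,0,0,0,0,0]
  ]
}}

```text
time: 12.45
ee_pos: [439.7, -35.0, 70.3]
eef_rot: [0.172, 0.985, -0.0, 0.0]
wrist_force: [-0.1, 0.3, 0.0]
opening: 0.1
gripper_force: 0.0
```

>>> {"name": "arm_command", "arguments": {
  "series": [
    [0,0,0,0,0,0,0],
    [0,0,0,0,0,0,0],
    [0,0,0,0,0,0,0],
    [0,0,0,0,0,0,0],
    [0,0,0,1,0,0,0],
    [0,0,0,0,0,0,0],
    [0,0,0,0,0,0,0],
    [0,0,0,0,0,0,0],
    [0,0,0,0,0,0,0],
    [0,0,0,0,0,0,0]
  ]
}}

```text
time: 13.7
ee_pos: [439.7, -35.0, 69.3]
eef_rot: [0.172, 0.985, -0.0, 0.0]
wrist_force: [-0.5, -0.6, 0.4]
opening: -0.3
gripper_force: 0.0
```

Run:
```python
from h import *
s=st(); cal=vision.get_calibration("side")
for i in range(6):
    t=robot.read_state()["time"]; p,d=vision.snapshot("side"); print(round(t,3),round(vane_angle(p,cal),1))
```

```text
t 13.7 p [439.7 -35.   69.3] yaw 160.2 zax [ 0. -0. -1.] rad/tan 133.8 7.6 F [-0.5 -0.6  0.4] open -0.3 q6 -1.36
13.7 5.8
13.75 7.9
13.8 9.8
13.85 11.6
13.9 13.6
13.95 15.5
```

>>> {"name": "arm_command", "arguments": {
  "series": [
    [0,0,0,0,0,0,0],
    [0,0,0,0,0,0,0],
    [0,0,0,0,0,0,0],
    [0,0,0,0,0,0,0],
    [0,0,0,0,0,0,0],
    [0,0,0,0,0,0,0],
    [0,0,0,0,0,0,0],
    [0,0,0,0,0,0,0],
    [0,0,0,0,0,0,0],
    [0,0,0,0,0,0,0]
  ]
}}

```text
time: 15.25
ee_pos: [439.6, -35.0, 69.3]
eef_rot: [0.172, 0.985, 0.0, -0.0]
wrist_force: [0.6, -1.1, -0.7]
opening: 0.2
gripper_force: 0.0
```

>>> {"name": "arm_command", "arguments": {
  "series": [
    [0,0,0,2,0,0,0],
    [0,0,0,2,0,0,0]
  ]
}}

```text
time: 15.5
ee_pos: [439.8, -35.1, 66.0]
eef_rot: [0.171, 0.985, -0.0, -0.0]
wrist_force: [-6.5, 0.6, 19.5]
opening: 0.1
gripper_force: 9.6
```

>>> {"name": "arm_command", "arguments": {
  "series": [
    [0,0,0,1,0,0,0]
  ]
}}

```text
time: 15.62
ee_pos: [439.9, -34.8, 65.9]
eef_rot: [0.172, 0.985, 0.0, -0.001]
wrist_force: [-8.1, 2.6, 22.9]
opening: -0.2
gripper_force: 11.5
```

Pressed at about 22 N. Now I'll measure the rest angle.

Run:
```python
from h import *
s=st(); cal=vision.get_calibration("side")
for i in range(3):
    t=robot.read_state()["time"]; p,d=vision.snapshot("side"); print(round(t,3),round(vane_angle(p,cal),1))
cv2.imwrite("pics/g2.png",cv2.resize(p[150:280,255:415],(640,520),interpolation=cv2.INTER_CUBIC))
```

```text
t 15.62 p [439.9 -34.8  65.9] yaw 160.2 zax [-0.001  0.001 -1.   ] rad/tan 133.7 7.4 F [-8.1  2.6 22.9] open -0.2 q6 -1.36
15.625 8.4
15.675 8.3
15.725 8.3
```

View pics/g2.png

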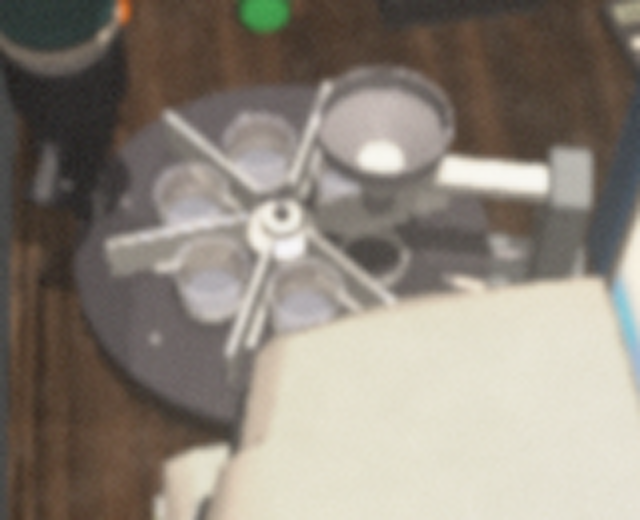

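>>> {"name": "arm_command", "arguments": {
  "series": [
    [0,0,0,-1,0,0,0],
    [0,0,-2,0,0,0,0],
    [0,0,-4,0,0,0,0],
    [0,0,-4,0,0,0,0],
    [0,-1,-4,0,0,0,0],
    [0,-1,-4,0,0,0,0],
    [0,-1,-3,0,0,0,0],
    [0,0,-2,0,0,0,0],
    [0,0,0,0,0,0,0],
    [0,0,0,0,0,0,0]
  ]
}}

```text
time: 17.02
ee_pos: [435.7, -58.0, 66.0]
eef_rot: [0.172, 0.985, -0.0, 0.001]
wrist_force: [0.4, -0.4, 6.7]
opening: 0.3
gripper_force: 3.2
```

Run:
```python
from h import *
s=st(); cal=vision.get_calibration("side")
for i in range(3):
    t=robot.read_state()["time"]; p,d=vision.snapshot("side"); print(round(t,3),round(vane_angle(p,cal),1))
```

```text
t 17.02 p [435.7 -58.   66. ] yaw 160.2 zax [ 0.002 -0.    -1.   ] rad/tan 129.7 30.6 F [ 0.4 -0.4  6.7] open 0.3 q6 -1.41
17.025 18.6
17.075 18.6
17.125 18.6
```

>>> {"name": "arm_command", "arguments": {
  "series": [
    [0,0,0,-2,0,0,0],
    [0,0,0,-5,0,0,0],
    [0,15,0,-20,0,0,0],
    [0,20,0,-40,0,0,0],
    [0,0,0,-50,0,0,0],
    [0,0,0,-20,0,0,0],
    [0,0,0,0,0,0,0],
    [0,0,0,0,0,0,0]
  ]
}}

```text
time: 18.18
ee_pos: [400.8, -45.6, 200.9]
eef_rot: [0.172, 0.985, 0.0, -0.001]
wrist_force: [0.6, 1.2, -0.5]
opening: 0.1
gripper_force: 0.0
```

Run:
```python
from h import *
s=st(); cal=vision.get_calibration("side")
for i in range(10):
    t=robot.read_state()["time"]; p,d=vision.snapshot("side")
    if i in(0,5,9): print(round(t,3),round(vane_angle(p,cal),2))
w,_=vision.snapshot("wrist")
cv2.imwrite("pics/g3.png",np.hstack([cv2.resize(p[150:280,255:415],(400,325),interpolation=cv2.INTER_CUBIC),cv2.resize(w,(400,325))]))
```

```text
t 18.18 p [400.8 -45.6 200.9] yaw 160.2 zax [-0.002  0.    -1.   ] rad/tan 166.7 30.9 F [ 0.6  1.2 -0.5] open 0.1 q6 -1.4
18.175 18.49
18.425 18.49
18.625 18.49
```

View pics/g3.png

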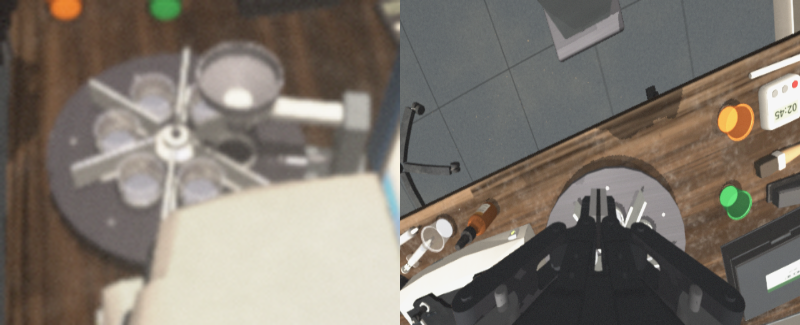

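The disc is at rest. The empty pocket, at (235,150) in the left picture, lies at −11.5° under the spout at −12.1°. The white mark lies at the index finger, near (292,160). All five cups are standing and the hand is clear, so I'll hand it in.

```bash
python3 -c "
from rig import robot
print(robot.close_job())"
```

```text
the job is handed in; nothing more can be done
None
```

The carousel was flicked, ran free for about 8 s and was braked on the rim. It now rests with the empty pocket about 0.6° (under 1 mm) from the spout by my measurement; the hand is clear and the job is handed in, with no verdict shown.

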